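# Seat the pot stand in the pull-out tray and push the tray home

### The job

The round terracotta pot stand is lying loose on the pulled-out steel tray beside its round recess. Nudge it across with the fingers, without picking it up, until it drops over the edge and lies flat in the recess; then gently push the tray all the way in under the little shelf. Do not touch the sugar jar that stands on the tray, and leave the kettle, mugs, pot and spoon where they are.

Things in the scene. Friction and masses are not known exactly. Their poses are not given: they have to be found in the camera images.
- disc: loose round terracotta pot stand with a cream spot in the middle, 90 mm across, 10 mm thick, 0.1 to 0.2 kg; origin at the centre of its underside, z up when it lies flat. It lies flat on the tray, to the left or right of the recess, wholly outside it
- recess (a point): centre of the flat, dark-lined floor of the round recess in the tray: 97 mm across, 10 mm deep, open upward, so its floor is 30 mm and the tray's flat top face 40 mm above the counter and the seated stand lies flush; x points the way the tray slides in, y to the left along the tray's front, z up. It moves with the tray
- tray_front (a point): middle of the top edge of the tray's front face, 40 mm above the counter; same axes as the recess (x points into the shelf, square to the face). The tray is a flat steel plate without lips, 400 mm wide (200 mm to each side of this point) and 335 mm deep, with its top 40 mm above the counter; the dark front face is upright, flat, 400 mm wide, from 4 to 39 mm above the counter, and can be pushed. The recess centre lies 85 mm behind it. The point moves with the tray
- tray (a joint): how far the steel tray is pulled out, in m: 0 fully in (hard stop), at most 0.13; it starts at 0.06 to 0.10, needs about 3 N to slide and stays where it is left. Fully in, its front 150 mm still stands out of the shelf
- station: fixed wooden shelf over the tray; origin on the counter, right below the middle of the tray's front face when the tray is fully in; x points away from the robot into the shelf. The shelf is 450 mm wide, its board from 75 to 90 mm above the counter, from 150 to 360 mm behind the origin
- jar: glass sugar jar with a steel cap, 68 mm across, 95 mm high, 0.35 kg, standing loose on the tray on the other side of the recess from the pot stand; it rides along with the tray; origin at the centre of its underside
- kettle: white kettle, 170 mm across, 217 mm high, black handle reaching 120 mm out along its -y; stands right of the shelf; origin at the centre of its underside
- pot: lidded brown stoneware pot, 150 mm across, 142 mm high, left of the shelf; origin at the centre of its underside
- mug_a: navy mug, 80 mm across, 90 mm high, handle at its +y, on the counter to the left; origin at the centre of its underside
- mug_b: navy mug, 80 mm across, 90 mm high, handle at its +y, on top of the shelf; origin at the centre of its underside
- spoon: green plastic spoon, 190 mm long, lying along its x on the counter in front and to the left; origin under its middle
There are look-alikes about, which are no part of the job. Of the things like the disc, leave any that is turquoise; of the rest the smaller one is meant.

How it is judged:
By the outcome, as a careful person would: the job done as asked, in the order asked, and still so for the second after the job is handed in, with the robot touching nothing.
It also fails if it takes over 51 s, if anything falls off the work surface, if the arm or the gripper's body presses on something with over 40 N, if the wrist force passes 120 N, or if a joint passes its speed limit or range.

### The arm

A 6-joint arm with a two-finger parallel gripper is mounted at the origin on the work surface. World frame = base frame: x ahead of the robot, y to its left, z up, the work surface at z = 0. Lengths are in mm, angles in rad, forces in N, time in s.
With the tool pointing down it reaches from about 350 to 875 mm from the base axis. Payload 4.2 kg.
Tool frame: the origin (TCP) lies midway between the tips of the shut fingers; the grasp point (between the pads) lies 19 mm behind it; z points along the fingers, y is the line along which they close (so a half turn about z gives the same grasp; the last joint's range is limited). The gripper opens to 85 mm and grips with 20 to 120 N. Pads are 22 mm wide; open, the fingers measure 114 mm over their backs; the gripper's body (76 mm by 85 mm) begins 54 mm behind the grasp point. The pads swing forward as they close: fully open they stand 13 mm farther back than shut.
Start: joints at [1.394, 0.385, 0.008, 0, -1.194, -0.259], TCP at [263.801, 566.576, 231.312] pointing down, gripper open.
Joint ranges: [-3.14, 3.14], [-1.21, 2.06], [-1.07, 1.41], [-3.16, 2.05], [-2.99, -0.16], [-3.1, 3.1]. Speed limits (rad/s): [2.79, 2.79, 3.14, 3.14, 3.14, 3.14].

### API

Orientations are given as a unit quaternion [x, y, z, w].
In Python, from bench import read_state, get_image, job_done gives the robot as it stands.
- The arm moves only by the tool servo_tool, never from a script. Its arguments are lists of equal length, an entry for each row: "rotation": the turn, a rotation vector about the world's x, y, z scaled (see below), a list of three; "slide": the shift along the world's x, y, z scaled (see below), a list of three; "grip": the opening, from -1 (shut) to 1 (fully open). In form: {"rotation": [[rx, ry, rz], ...], "slide": [[tx, ty, tz], ...], "grip": [grip, ...]}. A call has 1 to 8 rows; each row is the pose to reach, as a shift and turn from the pose commanded when the call began, turning the shorter way round; what a row does not reach only later rows make up. The controller multiplies each number of a shift by 0.2 m and each number of a turn by 360 degrees. A row lasts 1/8 s, in which the tool goes at most 62.5 mm and 10.7 degrees, less where a joint would pass 70% of its speed; a pose out of reach is approached as far as the arm can. A call with a number of a shift or a turn outside -1 to 1 is refused whole. A call with a gripper value outside its range is refused whole. The fingers move at their own pace and stop on an object; the grip force is fixed at half the most. Time passes only in rows, so rows that repeat a pose let the fingers close. It gives the time, the measured TCP pose, the force, the opening and the grip force at its end, in the units of the state.
- read_state(): the state, without advancing time (a new reading comes with each control period).
- get_image(name): name is "scene" or "top"; returns a dict with "image" (420x560x3 uint8, red, green, blue), "depth" (420x560 float32, mm along the optical axis (not along the pixel's ray), 0 where there is no reading), "camera_matrix" (3x3 intrinsics, pixels), "rvec" (rotation vector, rad) and "tvec" (3), from world to camera coordinates, as OpenCV has them. Camera axes: x right, y down, z forward; pixel columns grow to the right and rows downward; lengths in mm; the calibration is good to about 2 mm. A picture is of the moment at which its call begins.
- job_done(): hands the job in; it is judged then, once.
The state is a dict: "clock": time; "joints": joint angles; "joint_vel": joint speeds; "joint_efforts": joint torques, N m; "position": TCP position; "ee_rot": TCP orientation; "contact_force": force on the tool from outside, world axes, zero at the start; "wrist_torque": the same for the moment, N m; "gripper_width": finger opening in mm; "grasp_force": force on a finger pad.
Only numpy, scipy, OpenCV 4.12 (cv2) and the standard library are available. Lean on these libraries where they do the work, as an engineer would, in place of code of your own. Each camera call takes 0.05 s, during which the arm holds its last target. There are 200 camera calls.

## Working session

There is one attempt and no reset: what is moved stays moved. The work goes in short steps, Python scripts to look and compute and a tool call to move; the robot and the scene stay as the last step left them, time stands still between calls to the robot, and variables do not carry over. Pictures are saved under pics/ and viewed, at most 10 in all, crops included, and the job is handed in when it is done.

Besides the shell and the picture viewer there is one more tool, called after "Request:" as name(argument=value, ...), one argument or row to a line, values as JSON. servo_tool: Moves the arm, as the interface text tells. Shifts and turns lie within -1 to 1; 1 stands for 0.2 m of shift or 360 degrees of turn. Its arguments: {"type":"object","properties":{"rotation":{"type":"array","items":{"type":"array","items":{"type":"number","minimum":-1,"maximum":1}}},"slide":{"type":"array","items":{"type":"array","items":{"type":"number","minimum":-1,"maximum":1}}},"grip":{"type":"array","items":{"type":"number"}}},"required":["rotation","slide","grip"]}

```bash
mkdir -p pics
cat > h.py <<'E'
import numpy as np, cv2
from bench import read_state, get_image, job_done
def snap(name,fn=None):
    g=get_image(name)
    if fn: cv2.imwrite('pics/'+fn,g['image'][:,:,::-1])
    return g
def world(g):
    K=np.array(g['camera_matrix']);R=cv2.Rodrigues(np.array(g['rvec'],float))[0];t=np.array(g['tvec'],float).ravel()
    d=g['depth'];v,u=np.mgrid[:d.shape[0],:d.shape[1]]
    c=np.stack([(u-K[0,2])/K[0,0]*d,(v-K[1,2])/K[1,1]*d,d],-1)
    return (c-t)@R
def onplane(g,u,v,z):
    K=np.array(g['camera_matrix']);R=cv2.Rodrigues(np.array(g['rvec'],float))[0];t=np.array(g['tvec'],float).ravel()
    r=R.T@np.linalg.solve(K,[u,v,1]);o=-R.T@t
    return o+r*(z-o[2])/r[2]
E
python3 - <<'E'
from h import *
a=snap('top');b=snap('scene')
for n,g in(('top',a),('scene',b)):
    cv2.imwrite(f'pics/{n}1.png',g['image'][:,:,::-1]); np.savez(f'{n}1.npz',**g)
print(read_state())
E
```

```text
{'clock': 0.1, 'joints': array([ 1.39361701e+00,  3.85492266e-01,  6.73072851e-03, -4.61642931e-04,
       -1.19400488e+00, -2.58588258e-01]), 'joint_vel': array([ 0.00071223, -0.00230201,  0.00166178,  0.00026653, -0.00038622,
        0.00073982]), 'joint_efforts': array([-3.24856319e-04, -3.93317020e+01,  1.88930994e+01,  4.19799596e+00,
       -2.57072250e-03,  2.66755407e-06]), 'position': array([263.57713981, 566.10758642, 230.30698353]), 'ee_rot': array([ 9.76338181e-01, -2.16246944e-01, -1.74283172e-04,  9.92960121e-04]), 'contact_force': array([ 0.39801083,  0.82917597, -0.10120343]), 'wrist_torque': array([ 0.01626449,  0.03700189, -0.0209442 ]), 'grasp_force': 0.0, 'gripper_width': 85.21919470181578}
```

View pics/top1.png

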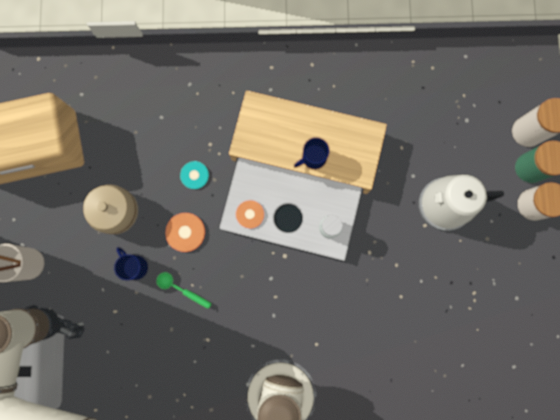

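View pics/scene1.png

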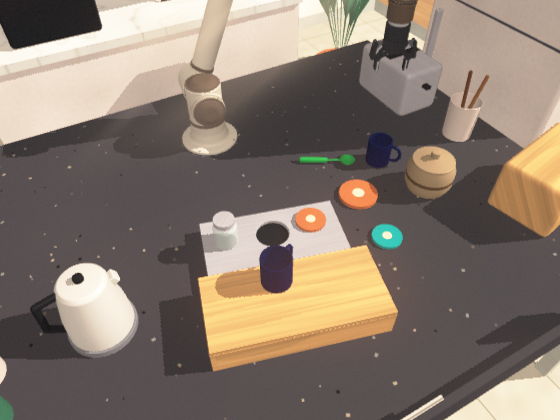

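The top view shows the disc at about (250,214), the dark recess at (288,218), the jar at (330,228) and the tray's front edge from (221,228) to (346,258). The larger orange stand (185,232) and the turquoise one (194,175) are the decoys.

Run:
```python
from h import *
for n,dp,rp in(('top',(250,214),(288,218)),('scene',(311,219),(273,234))):
    g=dict(np.load(n+'1.npz'));im=g['image'];W=world(g);hsv=cv2.cvtColor(im,cv2.COLOR_RGB2HSV)
    def comp(m,p):
        k,l,s,c=cv2.connectedComponentsWithStats(m.astype(np.uint8)); return l==l[p[1],p[0]],s[l[p[1],p[0]]]
    m=(hsv[...,0]<15)&(hsv[...,1]>120)&(hsv[...,2]>100)
    m=cv2.morphologyEx(m.astype(np.uint8),cv2.MORPH_CLOSE,np.ones((9,9)))
    mm,s=comp(m,dp)
    cs=cv2.findContours(mm.astype(np.uint8),cv2.RETR_EXTERNAL,cv2.CHAIN_APPROX_NONE)[0][0]
    e=cv2.fitEllipse(cs); print(n,'disc',e,onplane(g,*e[0],50).round(1),np.median(W[mm],0).round(1))
    m=hsv[...,2]<60; mm,s=comp(m,rp); cs=cv2.findContours(mm.astype(np.uint8),cv2.RETR_EXTERNAL,cv2.CHAIN_APPROX_NONE)[0][0]
    e=cv2.fitEllipse(cs); print('recess',e,onplane(g,*e[0],30).round(1),np.median(W[mm],0).round(1),mm.sum())
    # tray points by height
    t=(abs(W[...,2]-40)<4)&(g['depth']>0); 
    k,l,st,c=cv2.connectedComponentsWithStats(t.astype(np.uint8)); i=1+np.argmax(st[1:,4]); P=W[l==i][:,:2]
    print('tray',len(P)); r=cv2.minAreaRect(P.astype(np.float32)); print(r,cv2.boxPoints(r).round(0).tolist())
    j=(W[...,2]>110)&(W[...,2]<142); j=j&(np.hypot(*(W[...,:2]-[W[t][:,0].mean(),W[t][:,1].mean()]).transpose(2,0,1))<260)
    c=(W[...,2]>128)&(W[...,2]<140)&j; k,l,st,cc=cv2.connectedComponentsWithStats(c.astype(np.uint8))
    for q in range(1,k):
        if st[q,4]>15: 
            Q=W[l==q]; print('cap?',cc[q].round(),Q.mean(0).round(),(Q.min(0)).round(),Q.max(0).round())
```

```text
top disc ((249.63209533691406, 213.8938751220703), (25.612491607666016, 25.804725646972656), 150.67498779296875) [558.5  84.5  50. ] [558.   83.5  50.1]
recess ((287.6061706542969, 217.57644653320312), (25.490739822387695, 25.775053024291992), 77.32662200927734) [547.  -33.8  30. ] [546.4 -34.4  30.3] 552
tray 5763
((579.1162719726562, -42.09904479980469), (400.2733154296875, 235.93971252441406), 74.7314224243164) [[413.0, -204.0], [640.0, -266.0], [746.0, 120.0], [518.0, 182.0]]
cap? [332. 224.] [ 513. -162.  135.] [ 484. -190.  128.] [ 541. -134.  140.]
scene disc ((310.095458984375, 219.47525024414062), (23.310317993164062, 29.84705924987793), 94.72570037841797) [567.3  83.2  50. ] [566.3  84.3  48. ]
recess ((284.0287170410156, 212.69422912597656), (480.57275390625, 669.826171875), 87.37054443359375) [490.5  39.4  30. ] [ 5.093e+02  2.310e+01 -2.000e-01] 228201
tray 4080
((560.71435546875, -35.98866271972656), (400.8627014160156, 194.65972900390625), 74.90574645996094) [[415.0, -204.0], [602.0, -255.0], [707.0, 132.0], [519.0, 183.0]]
cap? [223. 220.] [ 518. -162.  133.] [ 486. -191.  128.] [ 546. -133.  138.]
```

Run:
```python
from h import *
X=np.array([.9653,-.261]);Y=np.array([.261,.9653]);F=np.array([466.3,-10.6])
for n,dp in(('top',(250,214)),('scene',(311,219))):
    g=dict(np.load(n+'1.npz'));W=world(g);hsv=cv2.cvtColor(g['image'],cv2.COLOR_RGB2HSV)
    v,u=np.mgrid[:420,:560]; near=np.hypot(u-dp[0],v-dp[1])<9
    w=np.where(near,255.-hsv[...,1],0); w=np.clip(w-110,0,None)
    c=((u*w).sum()/w.sum(),(v*w).sum()/w.sum()); print(n,'spot',c,onplane(g,*c,50).round(1))
    # disc top by depth
    p=onplane(g,*dp,50); top=(np.hypot(W[...,0]-p[0],W[...,1]-p[1])<60)&(W[...,2]>46.5)&(W[...,2]<56)
    r=cv2.minEnclosingCircle(W[top][:,:2].astype(np.float32)); print('depth disc',r,W[top].mean(0).round(1),top.sum())
    s=(abs(W[...,2]-90)<4)&(abs((W[...,:2]-F)@Y)<215); q=(W[s][:,:2]-F)
    a=q@X;b=q@Y; 
    for lo in(-200,-100,0,100):
        k=(b>lo)&(b<lo+100)&(a>100); print('shelf front',np.percentile(a[k],1).round(1),a[k].max().round(1),k.sum())
```

```text
top spot (np.float64(249.35233038348082), np.float64(213.66855457227138)) [559.2  85.3  50. ]
depth disc ((558.1414794921875, 81.61974334716797), 57.947513580322266) [560.2  85.9  50.5] 520
shelf front 227.4 436.4 1657
shelf front 227.3 436.2 1209
shelf front 227.9 437.0 1599
shelf front 228.0 437.3 1625
scene spot (np.float64(310.1758362273807), np.float64(218.0731127764577)) [562.7  86.3  50. ]
depth disc ((562.9193725585938, 86.05006408691406), 46.21552276611328) [565.1  85.1  48.9] 443
shelf front 117.7 440.8 2968
shelf front 235.4 439.5 2149
shelf front 232.7 441.6 2597
shelf front 232.9 441.0 2578
```

Request:
servo_tool(
  rotation=[
    [0,0,-0.03],
    [0,0,-0.05],
    [0,0,-0.075],
    [0,0,-0.1],
    [0,0,-0.1],
    [0,0,-0.1],
  ],
  slide=[
    [0.15,-0.2,0],
    [0.3,-0.4,0],
    [0.45,-0.6,-0.05],
    [0.6,-0.8,-0.1],
    [0.75,-1,-0.1],
    [0.75,-1,-0.1],
  ],
  grip=[0.18,0.18,0.18,0.18,0.18,0.18],
)

```text
clock: 0.85
position: [415.0, 363.8, 210.8]
ee_rot: [0.861, -0.509, -0.0, 0.001]
contact_force: [0.5, 0.4, 0.4]
gripper_width: 50.3
grasp_force: 0.0
```

Request:
servo_tool(
  rotation=[
    [0,0,-0.03],
    [0,0,-0.05],
    [0,0,-0.075],
    [0,0,-0.098],
    [0,0,-0.098],
    [0,0,-0.098],
  ],
  slide=[
    [0.15,-0.2,0],
    [0.3,-0.4,0],
    [0.45,-0.6,0],
    [0.6,-0.8,-0.1],
    [0.775,-1,-0.3],
    [0.775,-1,-0.45],
  ],
  grip=[0.18,0.18,0.18,0.18,0.18,0.18],
)

```text
clock: 1.6
position: [570.0, 164.7, 119.5]
ee_rot: [-0.666, 0.746, 0.0, -0.0]
contact_force: [-0.7, 0.7, -0.9]
gripper_width: 50.2
grasp_force: 0.0
```

Request:
servo_tool(
  rotation=[
    [0,0,0],
    [0,0,0],
    [0,0,0],
    [0,0,0],
    [0,0,0],
    [0,0,0],
  ],
  slide=[
    [0,-0.07,-0.2],
    [0,-0.07,-0.32],
    [0,-0.07,-0.36],
    [0,-0.07,-0.38],
    [0,-0.07,-0.39],
    [0,-0.07,-0.39],
  ],
  grip=[0.18,0.18,0.18,0.18,0.18,0.18],
)

```text
clock: 2.35
position: [569.2, 153.0, 44.1]
ee_rot: [-0.668, 0.744, -0.0, 0.001]
contact_force: [-0.6, 0.6, -0.7]
gripper_width: 50.3
grasp_force: 0.0
```

Run:
```python
from h import *
a=snap('top');b=snap('scene')
i=cv2.resize(b['image'][150:270,210:370],None,fx=4,fy=4,interpolation=cv2.INTER_CUBIC)
cv2.imwrite('pics/s2.png',i[:,:,::-1])
print(read_state()['position'],read_state()['contact_force'])
```

```text
[569.154025   152.86288214  44.07785209] [0.1604542  0.16589853 0.42688586]
```

View pics/s2.png

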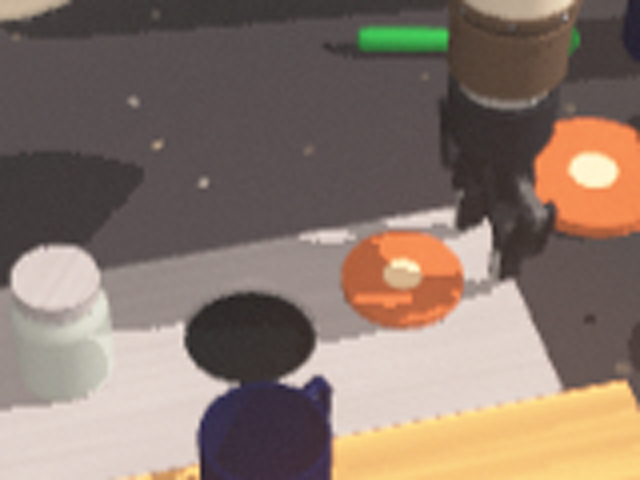

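The crop shows the fingers over the tray's left end at about (505,250), clear of the disc at (403,278). Next I probe for the tray surface.

Request:
servo_tool(
  rotation=[
    [0,0,0],
    [0,0,0],
    [0,0,0],
  ],
  slide=[
    [0,0,-0.01],
    [0,0,-0.02],
    [0,0,-0.02],
  ],
  grip=[0.18,0.18,0.18],
)

```text
clock: 2.82
position: [568.6, 152.5, 39.1]
ee_rot: [-0.667, 0.745, 0.0, -0.0]
contact_force: [0.7, 0.5, -0.0]
gripper_width: 50.7
grasp_force: 0.0
```

Request:
servo_tool(
  rotation=[
    [0,0,0],
    [0,0,0],
  ],
  slide=[
    [0,0,-0.005],
    [0,0,-0.01],
  ],
  grip=[0.18,0.18],
)

```text
clock: 3.08
position: [568.8, 152.6, 37.2]
ee_rot: [-0.668, 0.745, 0.0, 0.0]
contact_force: [0.3, -0.3, -1.0]
gripper_width: 50.7
grasp_force: 0.0
```

Request:
servo_tool(
  rotation=[
    [0,0,0],
    [0,0,0],
  ],
  slide=[
    [0,0,-0.005],
    [0,0,-0.005],
  ],
  grip=[0.18,0.18],
)

```text
clock: 3.32
position: [568.9, 152.6, 37.0]
ee_rot: [-0.668, 0.745, -0.0, 0.0]
contact_force: [-1.7, -0.5, 5.2]
gripper_width: 50.3
grasp_force: 2.5
```

Request:
servo_tool(
  rotation=[
    [0,0,0],
    [0,0,0],
    [0,0,0],
    [0,0,0],
    [0,0,0],
    [0,0,0],
    [0,0,0],
    [0,0,0],
  ],
  slide=[
    [-0.005,0,0.015],
    [-0.01,-0.04,0.015],
    [-0.015,-0.08,0.015],
    [-0.02,-0.13,0.015],
    [-0.024,-0.18,0.015],
    [-0.03,-0.23,0.015],
    [-0.035,-0.28,0.015],
    [-0.04,-0.33,0.015],
  ],
  grip=[0.18,0.18,0.18,0.18,0.18,0.18,0.18,0.18],
)

```text
clock: 4.32
position: [560.7, 85.8, 39.3]
ee_rot: [-0.667, 0.745, 0.0, -0.0]
contact_force: [0.2, 0.7, -1.5]
gripper_width: 50.5
grasp_force: 0.4
```

```bash
cat > chk.py <<'E'
from h import *
import sys
g=snap('scene');W=world(g);hsv=cv2.cvtColor(g['image'],cv2.COLOR_RGB2HSV)
i=cv2.resize(g['image'][150:270,210:370],None,fx=4,fy=4,interpolation=cv2.INTER_CUBIC)
cv2.imwrite('pics/'+sys.argv[1],i[:,:,::-1])
m=(hsv[...,0]<15)&(hsv[...,1]>120)&(hsv[...,2]>60)
k=m&(W[...,0]>470)&(W[...,0]<680)&(W[...,1]<145)&(W[...,1]>-110)&(W[...,2]<75)&(W[...,2]>25)
P=W[k];print(len(P),P.min(0).round(),P.max(0).round(),np.median(P,0).round(1), cv2.minEnclosingCircle(P[:,:2].astype(np.float32)))
s=read_state();print(s['position'],s['contact_force'])
E
python3 chk.py s3.png
```

```text
547 [506.  -6.  30.] [604.  84.  56.] [562.9  34.6  48. ] ((554.8636474609375, 39.93060302734375), 50.52651596069336)
[560.2670484   84.817906    39.22683093] [-0.06859502 -0.66824782  0.68927932]
```

View pics/s3.png

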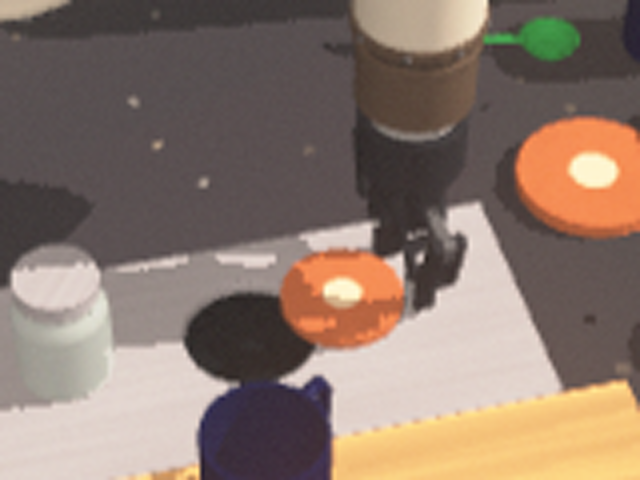

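The disc is being pushed squarely: its spot is at crop (343,291) and it already overhangs the recess at (250,337). I keep going on the same line.

Request:
servo_tool(
  rotation=[
    [0,0,0],
    [0,0,0],
    [0,0,0],
    [0,0,0],
    [0,0,0],
    [0,0,0],
    [0,0,0],
    [0,0,0],
  ],
  slide=[
    [-0.004,-0.04,0],
    [-0.009,-0.08,0],
    [-0.013,-0.12,0],
    [-0.017,-0.16,0],
    [-0.022,-0.2,0],
    [-0.026,-0.24,0],
    [-0.031,-0.28,0],
    [-0.034,-0.31,0],
  ],
  grip=[0.18,0.18,0.18,0.18,0.18,0.18,0.18,0.18],
)

```text
clock: 5.38
position: [554.2, 24.2, 39.6]
ee_rot: [-0.667, 0.745, -0.0, 0.0]
contact_force: [-0.4, 2.5, 1.6]
gripper_width: 50.5
grasp_force: 1.2
```

```bash
python3 chk.py s4.png
```

```text
579 [502. -67.  30.] [599.  24.  54.] [555.5 -26.4  46.9] ((548.3262939453125, -19.86370277404785), 50.893592834472656)
[553.92535511  23.62007172  39.50833652] [-0.36121008 -1.29914079  0.55873403]
```

View pics/s4.png

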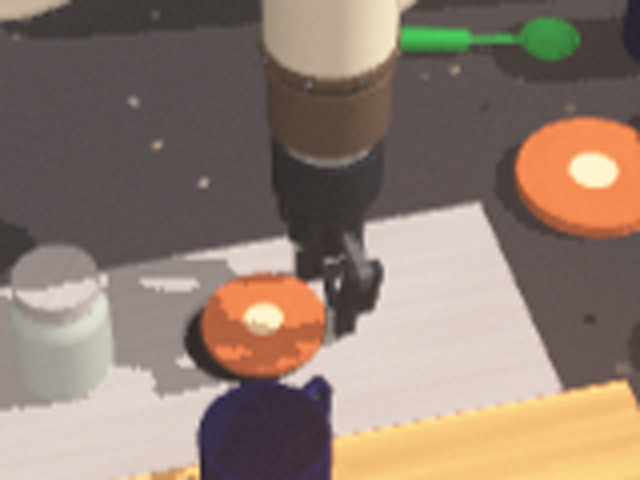

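The disc is almost over the recess, with its spot at crop (263,319) and a dark crescent left on the far side. I finish with small steps.

Request:
servo_tool(
  rotation=[
    [0,0,0],
    [0,0,0],
    [0,0,0],
    [0,0,0],
  ],
  slide=[
    [-0.002,-0.02,0],
    [-0.004,-0.035,0],
    [-0.005,-0.045,0],
    [-0.005,-0.045,0],
  ],
  grip=[0.18,0.18,0.18,0.18],
)

```text
clock: 5.92
position: [552.8, 15.3, 39.2]
ee_rot: [-0.667, 0.745, 0.0, -0.0]
contact_force: [0.1, 0.1, 0.3]
gripper_width: 50.2
grasp_force: 0.0
```

```bash
python3 chk.py s5.png
```

```text
542 [500. -76.  29.] [595.  14.  44.] [552.3 -33.8  38. ] ((548.0721435546875, -32.57365798950195), 47.77494430541992)
[552.87047983  15.45800336  39.278522  ] [ 0.73254076  0.19150799 -0.45095913]
```

View pics/s5.png

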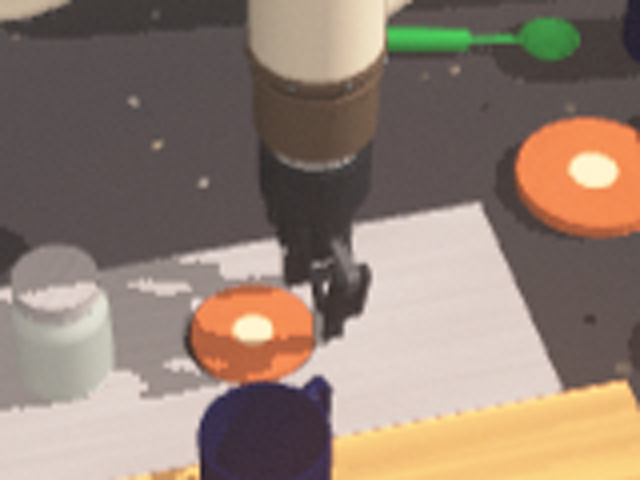

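The disc reads 10 mm lower, so it is flush in the recess, with its spot at crop (252,329) and an even rim. I lift, turn and go to the tray's front.

Request:
servo_tool(
  rotation=[
    [0,0,0],
    [0,0,0],
    [0,0,0.028],
    [0,0,0.056],
    [0,0,0.084],
    [0,0,0.113],
    [0,0,0.141],
    [0,0,0.17],
  ],
  slide=[
    [0,0.03,0.1],
    [0,0.03,0.3],
    [-0.1,0,0.4],
    [-0.25,-0.03,0.4],
    [-0.4,-0.05,0.4],
    [-0.55,-0.07,0.4],
    [-0.68,-0.07,0.4],
    [-0.68,-0.07,0.4],
  ],
  grip=[0.18,0.18,0.18,0.18,0.18,0.18,0.18,0.18],
)

```text
clock: 6.98
position: [414.9, 1.2, 119.5]
ee_rot: [0.955, -0.298, -0.0, 0.0]
contact_force: [1.0, -0.1, -0.1]
gripper_width: 50.5
grasp_force: 0.0
```

Request:
servo_tool(
  rotation=[
    [0,0,0.028],
    [0,0,0.056],
    [0,0,0.056],
    [0,0,0.056],
  ],
  slide=[
    [0,0,0],
    [0,0,0],
    [0,0,0],
    [0,0,0],
  ],
  grip=[0.18,0.18,0.18,0.18],
)

```text
clock: 7.48
position: [417.0, 1.6, 119.3]
ee_rot: [0.991, -0.131, 0.0, 0.0]
contact_force: [0.4, 0.6, 0.0]
gripper_width: 50.4
grasp_force: 0.0
```

Run:
```python
from h import *
g=snap('top','t6.png');W=world(g)
t=(abs(W[...,2]-40)<4)&(g['depth']>0)
k,l,st,c=cv2.connectedComponentsWithStats(t.astype(np.uint8)); i=1+np.argmax(st[1:,4]); P=W[l==i][:,:2]
print(cv2.boxPoints(cv2.minAreaRect(P.astype(np.float32))).round(0).tolist())
d=np.hypot(W[...,0]-548,W[...,1]+33)<40
print(np.percentile(W[d][:,2],[0,5,50,95,100]).round(1))
```

```text
[[413.0, -204.0], [640.0, -266.0], [745.0, 120.0], [518.0, 182.0]]
[28.1 33.8 39.8 45.3 52.6]
```

View pics/t6.png

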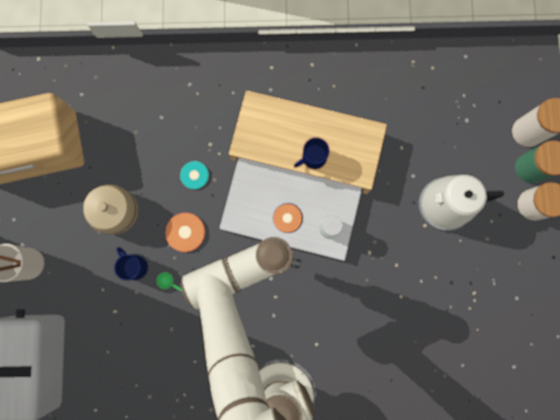

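The disc is in the recess at (288,218), flush at 39.8 mm, and the tray hasn't moved. The arm's elbow shows near the spoon, around (205,285), so I check its height.

Run:
```python
from h import *
g=snap('top');W=world(g)
for u,v in((205,285),(215,280),(240,265),(270,255),(225,340),(190,290)): print(u,v,W[v,u].round())
print(read_state()['joints'].round(2))
```

```text
205 285 [350. 154. 473.]
215 280 [361. 132. 467.]
240 265 [394.  77. 458.]
270 255 [414.   8. 480.]
225 340 [247.  93. 605.]
190 290 [339. 190. 457.]
[ 0.4   0.16 -0.64  0.   -0.78  0.91]
```

Request:
servo_tool(
  rotation=[
    [0,0,0],
    [0,0,0],
    [0,0,0],
    [0,0,0],
    [0,0,0],
    [0,0,0],
    [0,0,0],
  ],
  slide=[
    [0,0,-0.2],
    [0,0,-0.4],
    [0,0,-0.5],
    [0,0,-0.51],
    [0.07,-0.019,-0.51],
    [0.14,-0.038,-0.51],
    [0.16,-0.043,-0.51],
  ],
  grip=[0.18,0.18,0.18,0.18,0.18,0.18,0.18],
)

```text
clock: 8.45
position: [451.3, -7.0, 18.1]
ee_rot: [0.992, -0.13, 0.001, -0.001]
contact_force: [0.2, -0.3, -0.7]
gripper_width: 50.6
grasp_force: 0.0
```

Request:
servo_tool(
  rotation=[
    [0,0,0],
    [0,0,0],
    [0,0,0],
    [0,0,0],
    [0,0,0],
    [0,0,0],
    [0,0,0],
    [0,0,0],
  ],
  slide=[
    [0.01,-0.0027,0],
    [0.02,-0.0054,0],
    [0.035,-0.0095,0],
    [0.05,-0.0135,0],
    [0.07,-0.019,0],
    [0.09,-0.024,0],
    [0.11,-0.03,0],
    [0.13,-0.035,0],
  ],
  grip=[0.18,0.18,0.18,0.18,0.18,0.18,0.18,0.18],
)

```text
clock: 9.45
position: [474.9, -14.4, 17.2]
ee_rot: [0.992, -0.13, -0.0, 0.0]
contact_force: [-2.1, -0.4, 2.0]
gripper_width: 50.5
grasp_force: 1.3
```

Request:
servo_tool(
  rotation=[
    [0,0,0],
    [0,0,0],
    [0,0,0],
    [0,0,0],
    [0,0,0],
    [0,0,0],
    [0,0,0],
    [0,0,0],
  ],
  slide=[
    [0.02,-0.0054,0],
    [0.04,-0.011,0],
    [0.06,-0.016,0],
    [0.08,-0.0216,0],
    [0.1,-0.027,0],
    [0.12,-0.032,0],
    [0.14,-0.038,0],
    [0.16,-0.043,0],
  ],
  grip=[0.18,0.18,0.18,0.18,0.18,0.18,0.18,0.18],
)

```text
clock: 10.45
position: [507.1, -22.8, 17.2]
ee_rot: [0.992, -0.13, -0.0, 0.0]
contact_force: [-2.6, -1.5, -0.0]
gripper_width: 50.2
grasp_force: 1.3
```

Request:
servo_tool(
  rotation=[
    [0,0,0],
    [0,0,0],
    [0,0,0],
    [0,0,0],
    [0,0,0],
    [0,0,0],
    [0,0,0],
    [0,0,0],
  ],
  slide=[
    [0.015,-0.004,0],
    [0.03,-0.008,0],
    [0.045,-0.012,0],
    [0.06,-0.016,0],
    [0.07,-0.019,0],
    [0.08,-0.0216,0],
    [0.085,-0.023,0],
    [0.09,-0.024,0],
  ],
  grip=[0.18,0.18,0.18,0.18,0.18,0.18,0.18,0.18],
)

```text
clock: 11.45
position: [525.1, -27.4, 17.3]
ee_rot: [0.992, -0.13, 0.0, -0.0]
contact_force: [-3.6, -0.3, -1.0]
gripper_width: 50.4
grasp_force: 1.3
```

Next, 1 mm steps to the stop, watching the force.

Request:
servo_tool(
  rotation=[
    [0,0,0],
    [0,0,0],
    [0,0,0],
    [0,0,0],
    [0,0,0],
  ],
  slide=[
    [0.005,-0.0013,0],
    [0.01,-0.0027,0],
    [0.015,-0.004,0],
    [0.02,-0.0054,0],
    [0.025,-0.0067,0],
  ],
  grip=[0.18,0.18,0.18,0.18,0.18],
)

```text
clock: 12.08
position: [529.9, -28.7, 17.3]
ee_rot: [0.992, -0.13, -0.0, 0.0]
contact_force: [-4.3, 1.4, 0.2]
gripper_width: 50.6
grasp_force: 2.3
```

Request:
servo_tool(
  rotation=[
    [0,0,0],
    [0,0,0],
    [0,0,0],
  ],
  slide=[
    [0.005,-0.0013,0],
    [0.01,-0.0027,0],
    [0.015,-0.004,0],
  ],
  grip=[0.18,0.18,0.18],
)

```text
clock: 12.45
position: [529.9, -28.9, 17.2]
ee_rot: [0.991, -0.13, -0.003, 0.0]
contact_force: [-11.9, 8.1, 7.9]
gripper_width: 50.3
grasp_force: 6.7
```

Request:
servo_tool(
  rotation=[
    [0,0,0],
    [0,0,0],
  ],
  slide=[
    [0.005,-0.0013,0],
    [0.01,-0.0027,0],
  ],
  grip=[0.18,0.18],
)

```text
clock: 12.7
position: [530.0, -29.0, 17.2]
ee_rot: [0.991, -0.131, -0.005, 0.0]
contact_force: [-15.9, 13.3, 12.9]
gripper_width: 50.4
grasp_force: 9.6
```

The force rises at x = 530, which looks like the stop. I back off and check.

Request:
servo_tool(
  rotation=[
    [0,0,0],
    [0,0,0],
    [0,0,0],
    [0,0,0],
    [0,0,0],
  ],
  slide=[
    [-0.04,0.011,0],
    [-0.12,0.032,0],
    [-0.3,0.08,0],
    [-0.5,0.13,0.2],
    [-0.5,0.13,0.5],
  ],
  grip=[0.18,0.18,0.18,0.18,0.18],
)

```text
clock: 13.32
position: [432.4, -4.2, 117.3]
ee_rot: [0.992, -0.128, -0.001, 0.001]
contact_force: [3.1, 0.1, 1.2]
gripper_width: 50.2
grasp_force: 0.0
```

Run:
```python
from h import *
X=np.array([.9653,-.261]);Y=np.array([.261,.9653]);F=np.array([466.3,-10.6])
for n in('top','scene'):
    g=snap(n,n+'7.png');W=world(g);q=(W[...,:2]-F)
    a=q@X;b=q@Y;z=W[...,2]
    t=(abs(z-40)<4)&(abs(b)<195)&(a>40)&(a<260); s=(abs(z-90)<4)&(abs(b)<150)&(a>150)
    print(n,'front',np.percentile(a[t],1).round(1),'shelf',np.percentile(a[s],1).round(1))
    hsv=cv2.cvtColor(g['image'],cv2.COLOR_RGB2HSV)
    m=(hsv[...,0]<15)&(hsv[...,1]>120)&(hsv[...,2]>60)&(abs(b)<60)&(a<230)&(a>90)&(z<75)
    print('disc a,b,z',np.median(a[m]).round(1),np.median(b[m]).round(1),np.percentile(z[m],[5,50,95]).round(1))
    c=(z>128)&(z<140)&(b<-90)&(b>-180)&(a>80)&(a<220); print('cap',a[c].mean().round(1),b[c].mean().round(1))
```

```text
top front 77.8 shelf 227.6
disc a,b,z 160.5 -3.5 [33.  39.6 45.3]
cap 161.3 -133.6
scene front 79.7 shelf 230.7
disc a,b,z 131.5 15.1 [34.2 38.  41.2]
cap 166.1 -133.6
```

View pics/scene7.png

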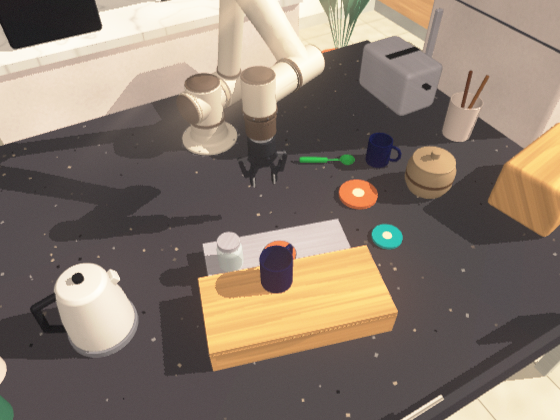

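The tray front now sits 150 mm ahead of the shelf edge, so it is fully in. The disc is flush and the jar is standing at (229,250), carried along with the tray.

```bash
python3 -c "from bench import job_done; print(job_done())"
```

```text
the job is handed in; nothing more can be done
None
```

The pot stand lies flat in the recess and the tray is pushed fully in. I didn't touch the sugar jar and the other things were left where they were. The job was handed in at about 13.5 s, with no verdict returned.

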